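# Brioche from under the glass dome with the serving tongs

## Robot

A 6-joint arm with a two-finger parallel gripper is mounted at the origin on the work surface; the furniture and walls round the work are solid. World frame = base frame: x ahead of the robot, y to its left, z up, the work surface at z = 0. Lengths are in m, angles in rad, forces in N, time in s.
With the tool pointing down it reaches from about 0.4 to 0.925 m from the base axis. Payload 3.4 kg.
Tool frame: the origin (TCP) lies on the centre line of the jaws, within the pads' length; the fingertips stand 19 mm ahead of it and the grasp point (between the pads) is the TCP (env.nose_length is the z of the fingertips in the tool frame, in m); z points along the fingers, y is the line along which they close (so a half turn about z gives the same grasp; the last joint's range is limited). The gripper opens to 85 mm and grips with 20 to 120 N. Pads are 22 mm wide; open, the fingers measure 114 mm over their backs; the gripper's body (76 mm by 85 mm) begins 54 mm behind the grasp point. The pads swing forward as they close: fully open they stand 13 mm farther back than shut.
Start: joints at [-1.345, 0.307, 1.506, -0, 1.328, -0.073], TCP at [0.169, -0.55, 0.25] pointing down, gripper open.
Joint ranges: [-3.12, 3.12], [-1.05, 2.28], [0.14, 2.33], [-1.42, 4.57], [0.1, 2.73], [-2.68, 2.68]. Speed limits (rad/s): [2.57, 2.57, 3.14, 3.14, 3.14, 3.14].

## Interface

Orientations are given as a rotation vector (axis times angle).
In Python, from bench import env, capture, calibration gives the robot as it stands.
- The arm moves only by the shell command python3 -m crank 'ROWS' [OPENING]. ROWS is JSON, a list of rows, each an object of numbers: "dx", "dy", "dz": the shift along the tool's x, y, z in mm; "wx", "wy", "wz": the turn, a rotation vector about the tool's x, y, z in degrees. A call has exactly 8 rows; each row is the pose to reach, as a shift and turn from the pose commanded when the call began, along the tool's axes at that moment; what a row does not reach only later rows make up. A row lasts 1/10 s, in which the tool goes at most 50 mm and 8.59 degrees, less where a joint would pass 70% of its speed; a pose out of reach is approached as far as the arm can. A call with a gripper value outside its range is refused whole. OPENING is the opening, from 0 (shut) to 1 (fully open), set as the call begins (- or left out, the last holds). The fingers move at their own pace and stop on an object; the grip force is fixed at half the most. Time passes only in rows, so rows that repeat a pose let the fingers close, or fill a call up. It gives the time, the measured TCP pose, the force, the opening and the grip force at its end, in the units of the state.
- env.read_state(): the state, without advancing time (a new reading comes with each control period).
- capture(name): name is "scene" or "top" or "wrist"; returns the picture (480x640x3 uint8, blue, green, red); there is no depth.
- calibration(name): a dict with "fx", "fy", "cx", "cy" (pixels), "R" (3x3) and "t" (3): a world point X has camera coordinates R X + t. Camera axes: x right, y down, z forward; pixel columns grow to the right and rows downward; lengths in m; the calibration is good to about 2 mm. A picture is of the moment at which its call begins: read the wrist's pose just before it. calibration takes no time and is no camera call; for the wrist camera it gives the pose at the moment of the call.
- env.sign_off(): hands the job in; it is judged then, once.
The state is a dict: "time": time; "joints": joint angles; "qd": joint speeds; "effort": joint torques, N m; "eef_pos": TCP position; "tool_rot": TCP orientation; "contact_force": force on the tool from outside, world axes, zero at the start; "torque": the same for the moment, N m; "opening": opening from 0.0 (shut) to 1.0 (fully open); "grasp_force": force on a finger pad.
Only numpy, scipy, OpenCV 4.12 (cv2) and the standard library are available. Lean on these libraries where they do the work, as an engineer would, in place of code of your own. Each camera call takes 0.05 s, during which the arm holds its last target. There are 200 camera calls.

## Task

Lift the glass dome off the cake stand by its knob and stand it upright on the table, without letting go of it in the air. Then pick up the spring tongs, close them on the brioche without crushing it, and lift it a hand's breadth (10 cm) clear of the stand. Finish while still holding it there in the tongs, ready for a plate to be brought; only the tongs may touch the brioche, and leave the macaron and the shot glass where they are.

Things in the scene. Friction and masses are not known exactly. Their poses are not given: they have to be found in the camera images.
- stand: White ceramic footed cake stand, 194 mm across, fixed. Origin: centre of its foot on the table, z up. Flat top at 60 mm; on it stands a raised ring 5 mm high, 169 mm inside, 177 mm outside, in which the dome sits. The brioche lies about 24 mm to the stand's -x side (robot side), the macaron about 43 mm to its +x side.
- dome: Clear glass dome, open below, 160 mm outside, wall 4 mm, 108 mm high to the foot of its knob, about 340 g. Origin: centre of its lower rim, z up; with it standing on the stand that is at height 60 mm. It covers the brioche and the macaron at the start, inside the stand's ring with 4 mm to spare all round.
- dome_knob (a point): Middle of the dome's wooden knob: round, 30 mm across, its 30 mm part 14 mm high, 128 mm above the dome's lower rim (knob top at 140 mm). Grip it from above.
- brioche: Small round brioche with a little head on top: 50 mm across at its widest, 26 mm above its underside, narrowing to 35 mm at the foot; 52 mm high; about 45 g, firm. Origin: centre of its underside, z up; it stands on the stand's flat top at height 60 mm.
- brioche_mid (a point): Centre of the brioche at its widest, 26 mm above its underside.
- macaron: Small macaron, 42 mm across, 19 mm high, lying on the stand behind the brioche. Origin: centre of its underside. Not to be moved.
- tongs: Steel spring tongs, 90 g, lying on their side on the table: a hinge at one end, two 26 mm high arms that spread in the horizontal plane. Origin: underside, on the middle line between the arms, midway along the flat grip plates; x points from hinge to jaws, y to the left arm, z up. Hinge at x = -100 mm, jaw middles at x = +92 mm, jaw tips at +111 mm.
- tongs_grip (a point): Point between the grip plates, 13 mm above the tongs' underside. Plates: 40 mm long, 22 mm high, 54 mm wide over both at rest. Take both arms here, closing along the tongs' y; pressing them together closes the jaws. The spring pushes back with about 5 N here at rest, 10 N closed on the brioche; the jaws press with about half of (grip less 10 N): grip with 25 to 50 N.
- tongs_arm (a joint): Angle by which the arms are pressed together from rest, rad: 0 at rest (54 mm over the grip plates, jaws 84 mm apart inside at their ends, 104 mm over all), about 0.07 at 47 mm over the plates (jaws 70 mm apart: fits round the brioche), about 0.22 closed on the brioche (32 mm), 0.30 at its stop.
- tongs_jaw (a point): Inner middle of the left jaw (tongs' +y side), 13 mm above the tongs' underside. The jaws are 36 mm long, 26 mm high hollowed plates, their lower edge level with the tongs' underside.
- shot_glass: Shot glass, 50 mm across, 64 mm high, on the table between the stand and the tongs, nearer the robot. Origin: centre of its foot. Not to be moved. Behind it, between the stand and the tongs, is room on the table for the dome; other equipment stands along the back edge, from x = 0.77 m on.
There are look-alikes about, which are no part of the job. What is meant by the dome is not red, and is the larger of those in its own colour.

How it is judged:
By the outcome, as a careful person would: the job done as asked, in the order asked, and still so for the second after the job is handed in, while the arm keeps its last pose, push and grip.
It also fails if it takes over 67 s, if anything falls off the work surface, if the arm or the gripper's body presses on something with over 40 N, if the wrist force passes 120 N, or if a joint passes its speed limit or range.

## Working session

There is one attempt and no reset: what is moved stays moved. The work goes in short steps, Python scripts to look and compute and a shell command to move; the robot and the scene stay as the last step left them, time stands still between calls to the robot, and variables do not carry over. Pictures are saved under pics/ and viewed, at most 10 in all, crops included, and the job is handed in when it is done.

```bash
ls; mkdir -p pics
python3 - <<'E'
from bench import env,capture,calibration
import cv2
for n in("scene","top"):
    cv2.imwrite(f"pics/{n}0.png",capture(n)); c=calibration(n); print(n,c)
print(env.read_state(),env.nose_length)
E
```

```text
pics
scene {'fx': 565.341192088755, 'fy': 565.341192088755, 'cx': 322.54343634948515, 'cy': 240.14190024829304, 'R': array([[-0.68419384, -0.72907102,  0.01828193],
       [-0.56795152,  0.51693146, -0.64047868],
       [ 0.45750394, -0.44859482, -0.76775832]]), 't': array([0.40717186, 0.36348532, 1.20343549])}
top {'fx': 608.910209014078, 'fy': 608.910209014078, 'cx': 323.4156964687439, 'cy': 231.49675232400284, 'R': array([[-0.00719621, -0.99975637,  0.02086677],
       [-0.99797938,  0.0058629 , -0.06326761],
       [ 0.06312985, -0.02127989, -0.99777843]]), 't': array([0.03414801, 0.55814254, 1.4898658 ])}
{'time': 0.1, 'joints': array([-1.34550223e+00,  3.07494094e-01,  1.50754619e+00, -1.49367562e-05,
        1.32838803e+00, -7.35270295e-02]), 'qd': array([ 3.92780650e-05, -2.29683675e-03, -3.58653232e-03, -2.69612373e-04,
       -7.07476002e-05, -5.55477407e-04]), 'effort': array([-1.72525952e-04, -4.58531606e+01, -2.52607673e+01, -3.86010106e-05,
        5.64234972e-03,  3.11751444e-05]), 'eef_pos': array([ 0.16910124, -0.54895579,  0.24947416]), 'tool_rot': array([-3.10478240e+00, -4.67375967e-01,  2.41161243e-04]), 'contact_force': array([-0.29756068,  0.5065164 , -0.01650633]), 'torque': array([-0.02342723, -0.02207179,  0.02024386]), 'grasp_force': 0.0, 'opening': 0.9970423548724595} 0.019
```

View pics/scene0.png

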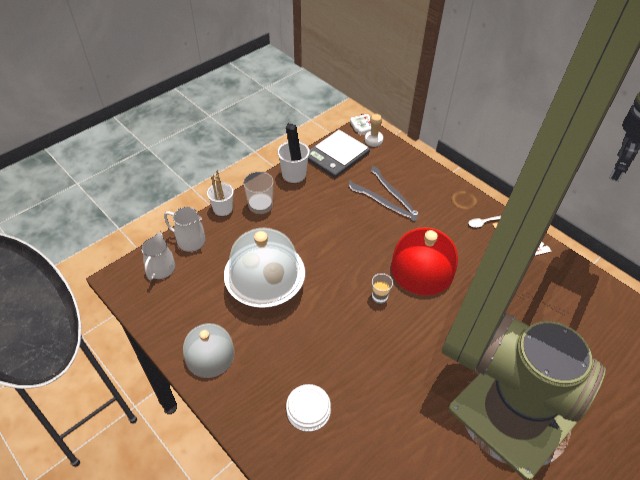

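View pics/top0.png

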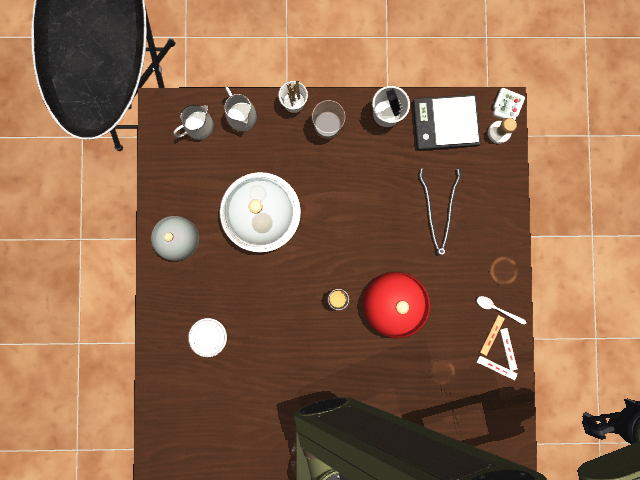

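The scene shows three domes. In the top view the clear one on the white stand is at about (260,212), with its knob at (256,206). A smaller grey one is at (175,238) and a red one at (397,305). The clear one is meant: it isn't red, it is the larger of the two colourless ones, and it covers the brioche. The tongs' hinge is at (441,251) with jaw tips at (421,170) and (458,170), and the shot glass is at (338,299). I'll confirm with an enlarged crop.

```bash
cat > h.py <<'E'
import numpy as np
from bench import env,capture,calibration
def ray(c,u,v,z):
    d=c['R'].T@np.array([(u-c['cx'])/c['fx'],(v-c['cy'])/c['fy'],1]); o=-c['R'].T@c['t']
    return o+d*(z-o[2])/d[2]
def proj(c,X):
    p=c['R']@np.array(X)+c['t']; return c['fx']*p[0]/p[2]+c['cx'],c['fy']*p[1]/p[2]+c['cy']
E
python3 - <<'E'
import cv2,numpy as np
from h import *
i=cv2.imread('pics/top0.png'); s=cv2.imread('pics/scene0.png')
r=lambda a,x,y,w,h,W,H: cv2.resize(a[y:y+h,x:x+w],(W,H),interpolation=cv2.INTER_CUBIC)
a=r(i,210,165,100,100,400,400)   # x4
b=r(i,390,160,100,100,400,400)
c=r(s,215,220,100,50,400,200)
d=r(s,340,160,100,50,400,200)
cv2.imwrite('pics/crop1.png',np.vstack([np.hstack([a,b]),np.hstack([c,d])]))
c=calibration('top')
for n,u,v,z in [('knob',256,206,.2),('stand',260,212,.06),('hinge',441,251,.02),('tipR',421,170,.026),('tipL',458,170,.026),('shot',338,299,.06),('red',397,305,.05),('glassback',328,121,.05),('scale',415,148,.03),('blackcup',390,126,0.0),('clearcup',328,138,.0)]:
    print(n,ray(c,u,v,z).round(4))
E
```

```text
knob [0.6032 0.1807 0.2   ]
stand [0.6035 0.1836 0.06  ]
hinge [ 0.5081 -0.2603  0.02  ]
tipR [ 0.7095 -0.213   0.026 ]
tipL [ 0.7092 -0.3054  0.026 ]
shot [ 0.3938 -0.0023  0.06  ]
red [ 0.3778 -0.1448  0.05  ]
glassback [0.8275 0.018  0.05  ]
scale [ 0.764  -0.1982  0.03  ]
blackcup [ 0.8267 -0.1408  0.    ]
clearcup [0.7963 0.0168 0.    ]
```

View pics/crop1.png

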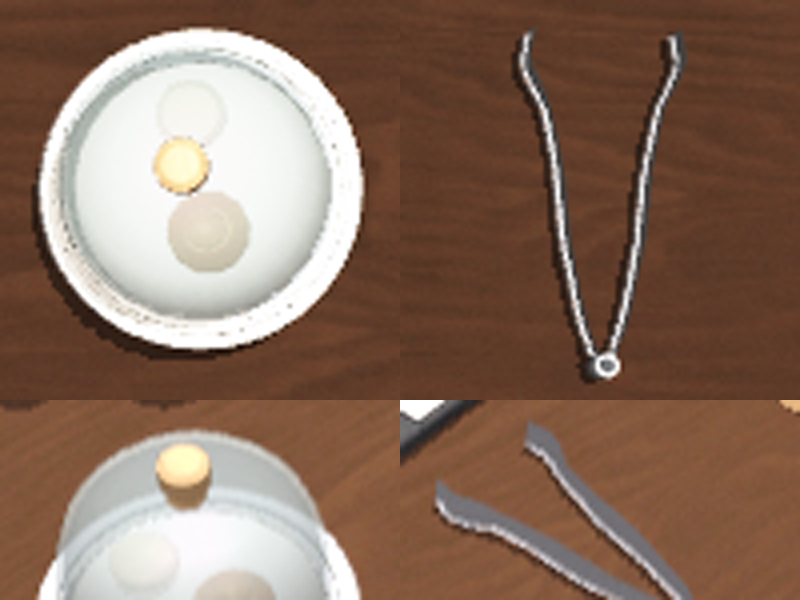

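The crop confirms the large clear dome with the wooden knob at top px (255,206), and the brioche (261.7,222.7) under it. I'll go toward the knob, squaring the tool to the world on the way.

```bash
python3 -m crank '[{"dx":30,"dy":-27,"dz":-20,"wz":4},{"dx":60,"dy":-54,"dz":-40,"wz":8},{"dx":95,"dy":-85,"dz":-60,"wz":12},{"dx":130,"dy":-116,"dz":-80,"wz":17.1},{"dx":165,"dy":-147,"dz":-100,"wz":17.1},{"dx":200,"dy":-178,"dz":-100,"wz":17.1},{"dx":235,"dy":-209,"dz":-100,"wz":17.1},{"dx":270,"dy":-240,"dz":-100,"wz":17.1}]' 1
```

```text
invalid input at $[0]: expected keys dx, dy, dz, wx, wy, wz
```

```bash
python3 -m crank '[{"dx":30,"dy":-27,"dz":-20,"wx":0,"wy":0,"wz":4},{"dx":60,"dy":-54,"dz":-40,"wx":0,"wy":0,"wz":8},{"dx":95,"dy":-85,"dz":-60,"wx":0,"wy":0,"wz":12},{"dx":130,"dy":-116,"dz":-80,"wx":0,"wy":0,"wz":17.1},{"dx":165,"dy":-147,"dz":-100,"wx":0,"wy":0,"wz":17.1},{"dx":200,"dy":-178,"dz":-100,"wx":0,"wy":0,"wz":17.1},{"dx":235,"dy":-209,"dz":-100,"wx":0,"wy":0,"wz":17.1},{"dx":270,"dy":-240,"dz":-100,"wx":0,"wy":0,"wz":17.1}]' 1
```

```text
time: 0.9
eef_pos: [0.357, -0.2388, 0.3504]
tool_rot: [3.141, -0.0, 0.001]
contact_force: [0.6, -0.4, -0.2]
opening: 0.997
grasp_force: 0.0
```

```bash
python3 - <<'E'
from h import *
import cv2,pickle
c=calibration('wrist'); cv2.imwrite('pics/w1.png',capture('wrist')); pickle.dump(c,open('w1.pkl','wb'))
for n,X in dict(grip=(.608,-.261,.02),tip=(.71,-.261,.02),hinge=(.508,-.261,.02)).items(): print(n,proj(c,X))
E
python3 -m crank '[{"dx":23,"dy":-40,"dz":0,"wx":0,"wy":0,"wz":0},{"dx":46,"dy":-81,"dz":0,"wx":0,"wy":0,"wz":0},{"dx":69,"dy":-122,"dz":0,"wx":0,"wy":0,"wz":0},{"dx":92,"dy":-163,"dz":0,"wx":0,"wy":0,"wz":0},{"dx":115,"dy":-205,"dz":0,"wx":0,"wy":0,"wz":0},{"dx":138,"dy":-246,"dz":0,"wx":0,"wy":0,"wz":0},{"dx":161,"dy":-287,"dz":0,"wx":0,"wy":0,"wz":0},{"dx":184,"dy":-330,"dz":0,"wx":0,"wy":0,"wz":0}]'
python3 - <<'E'
from h import *
import cv2,pickle
c=calibration('wrist'); cv2.imwrite('pics/w2.png',capture('wrist')); pickle.dump(c,open('w2.pkl','wb'))
print(proj(c,(.603,.182,.2)))
a=cv2.imread('pics/w1.png');b=cv2.imread('pics/w2.png')
import numpy as np
cv2.imwrite('pics/w12.png',np.hstack([cv2.resize(a,(400,300)),cv2.resize(b,(400,300))]))
E
```

```text
grip (np.float64(334.1387332604963), np.float64(-35.33992167106885))
tip (np.float64(335.78855627733844), np.float64(-154.85922001302208))
hinge (np.float64(332.76241731267964), np.float64(64.36551018472963))
time: 1.75
eef_pos: [0.5409, 0.0909, 0.3499]
tool_rot: [3.141, 0.001, -0.001]
contact_force: [0.7, -1.3, 0.1]
opening: 1.004
grasp_force: 0.0
(np.float64(196.41898301716006), np.float64(149.54218838739575))
```

View pics/w12.png

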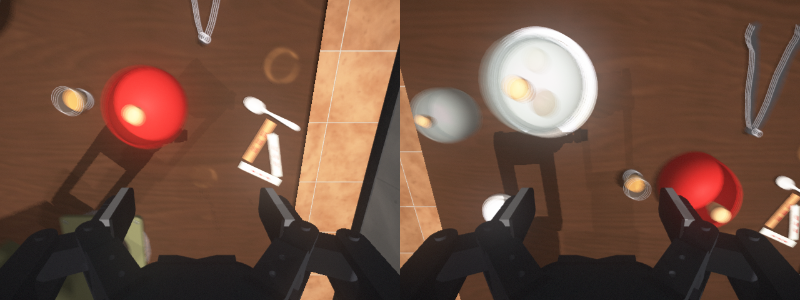

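The wrist view shows the knob at about (189,139), blurred by motion, against a predicted (196,150). I'll go above it, let it settle and look again.

```bash
python3 -m crank '[{"dx":20,"dy":-30,"dz":15,"wx":0,"wy":0,"wz":0},{"dx":40,"dy":-60,"dz":30,"wx":0,"wy":0,"wz":0},{"dx":55,"dy":-82,"dz":42,"wx":0,"wy":0,"wz":0},{"dx":63,"dy":-92,"dz":50,"wx":0,"wy":0,"wz":0},{"dx":63,"dy":-92,"dz":50,"wx":0,"wy":0,"wz":0},{"dx":63,"dy":-92,"dz":50,"wx":0,"wy":0,"wz":0},{"dx":63,"dy":-92,"dz":50,"wx":0,"wy":0,"wz":0},{"dx":63,"dy":-92,"dz":50,"wx":0,"wy":0,"wz":0}]'
python3 - <<'E'
from h import *
import cv2
c=calibration('wrist'); im=capture('wrist'); cv2.imwrite('pics/w3.png',im)
p=proj(c,(.603,.182,.2)); print(p)
u,v=map(int,p); u=min(max(u,75),565)
cv2.imwrite('pics/w3c.png',im)
for du,dv in((0,0),(10,0),(0,10)): print(ray(c,p[0]+du,p[1]+dv,.2))
for n,X in dict(grip=(.608,-.261,.02),tip=(.71,-.261,.02),hinge=(.508,-.261,.02)).items(): print(n,proj(c,X))
E
```

```text
time: 2.6
eef_pos: [0.6033, 0.1803, 0.3016]
tool_rot: [-3.142, 0.001, -0.002]
contact_force: [-1.2, 0.1, -0.1]
opening: 0.998
grasp_force: 0.0
(np.float64(311.6633312247537), np.float64(246.32631288342125))
[0.603 0.182 0.2  ]
[0.60298938 0.17504361 0.2       ]
[0.59557491 0.18203135 0.2       ]
grip (np.float64(684.9463392030714), np.float64(192.53291673050518))
tip (np.float64(715.0265631545035), np.float64(100.52453722188764))
hinge (np.float64(659.5599233740439), np.float64(270.18403348189855))
```

View pics/w3.png

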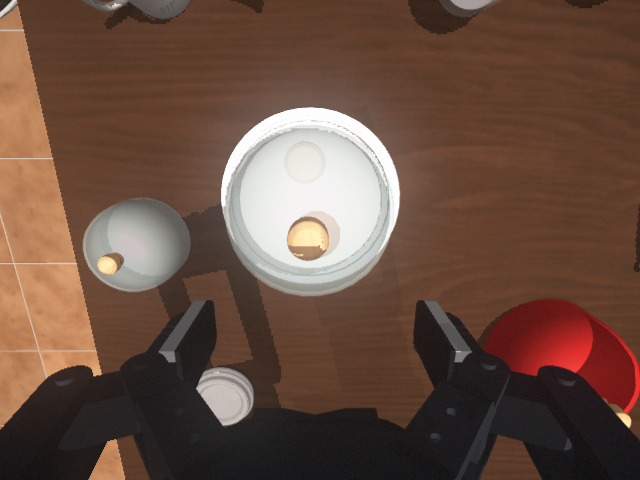

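The knob is at px (308,239), which gives about (0.607,0.184), so I descend with a small correction.

```bash
python3 -m crank '[{"dx":4,"dy":-3,"dz":20,"wx":0,"wy":0,"wz":0},{"dx":4,"dy":-3,"dz":40,"wx":0,"wy":0,"wz":0},{"dx":4,"dy":-3,"dz":60,"wx":0,"wy":0,"wz":0},{"dx":4,"dy":-3,"dz":80,"wx":0,"wy":0,"wz":0},{"dx":4,"dy":-3,"dz":95,"wx":0,"wy":0,"wz":0},{"dx":4,"dy":-3,"dz":104,"wx":0,"wy":0,"wz":0},{"dx":4,"dy":-3,"dz":108,"wx":0,"wy":0,"wz":0},{"dx":4,"dy":-3,"dz":108,"wx":0,"wy":0,"wz":0}]'
python3 -m crank '[{"dx":0,"dy":0,"dz":0,"wx":0,"wy":0,"wz":0},{"dx":0,"dy":0,"dz":0,"wx":0,"wy":0,"wz":0},{"dx":0,"dy":0,"dz":0,"wx":0,"wy":0,"wz":0},{"dx":0,"dy":0,"dz":0,"wx":0,"wy":0,"wz":0},{"dx":0,"dy":0,"dz":0,"wx":0,"wy":0,"wz":0},{"dx":0,"dy":0,"dz":0,"wx":0,"wy":0,"wz":0},{"dx":0,"dy":0,"dz":0,"wx":0,"wy":0,"wz":0},{"dx":0,"dy":0,"dz":0,"wx":0,"wy":0,"wz":0}]' 0
```

```text
time: 3.45
eef_pos: [0.6075, 0.1842, 0.1924]
tool_rot: [3.142, 0.0, -0.0]
contact_force: [-0.1, 0.3, -0.2]
opening: 1.0
grasp_force: 0.0
time: 4.25
eef_pos: [0.6078, 0.1846, 0.1931]
tool_rot: [-3.141, -0.001, -0.002]
contact_force: [-1.0, 1.5, 4.9]
opening: 0.324
grasp_force: 59.1
```

```bash
python3 -m crank '[{"dx":0,"dy":0,"dz":-3,"wx":0,"wy":0,"wz":0},{"dx":0,"dy":0,"dz":-7,"wx":0,"wy":0,"wz":0},{"dx":0,"dy":0,"dz":-12,"wx":0,"wy":0,"wz":0},{"dx":0,"dy":0,"dz":-20,"wx":0,"wy":0,"wz":0},{"dx":0,"dy":0,"dz":-33,"wx":0,"wy":0,"wz":0},{"dx":0,"dy":0,"dz":-48,"wx":0,"wy":0,"wz":0},{"dx":0,"dy":0,"dz":-62,"wx":0,"wy":0,"wz":0},{"dx":0,"dy":0,"dz":-70,"wx":0,"wy":0,"wz":0}]'
python3 - <<'E'
from h import *
import cv2
cv2.imwrite('pics/s1.png',capture('scene')[150:330,160:460]);
E
```

```text
time: 5.05
eef_pos: [0.6083, 0.1846, 0.2648]
tool_rot: [-3.141, -0.001, -0.005]
contact_force: [0.1, 0.0, -3.6]
opening: 0.32
grasp_force: 59.4
```

View pics/s1.png

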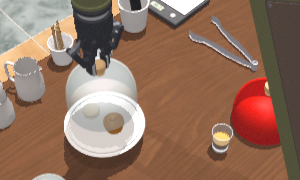

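The dome hangs straight in the gripper, clear of the stand, and the force reading of -3.6 N matches its weight. I'll carry it over to (0.60,-0.06).

```bash
python3 -m crank '[{"dx":0,"dy":0,"dz":-10,"wx":0,"wy":0,"wz":0},{"dx":0,"dy":8,"dz":-18,"wx":0,"wy":0,"wz":0},{"dx":0,"dy":22,"dz":-20,"wx":0,"wy":0,"wz":0},{"dx":-2,"dy":42,"dz":-20,"wx":0,"wy":0,"wz":0},{"dx":-4,"dy":67,"dz":-20,"wx":0,"wy":0,"wz":0},{"dx":-6,"dy":92,"dz":-20,"wx":0,"wy":0,"wz":0},{"dx":-8,"dy":117,"dz":-20,"wx":0,"wy":0,"wz":0},{"dx":-8,"dy":142,"dz":-20,"wx":0,"wy":0,"wz":0}]'
python3 -m crank '[{"dx":0,"dy":25,"dz":0,"wx":0,"wy":0,"wz":0},{"dx":0,"dy":50,"dz":0,"wx":0,"wy":0,"wz":0},{"dx":0,"dy":72,"dz":0,"wx":0,"wy":0,"wz":0},{"dx":0,"dy":88,"dz":0,"wx":0,"wy":0,"wz":0},{"dx":0,"dy":98,"dz":0,"wx":0,"wy":0,"wz":0},{"dx":0,"dy":103,"dz":0,"wx":0,"wy":0,"wz":0},{"dx":0,"dy":103,"dz":0,"wx":0,"wy":0,"wz":0},{"dx":0,"dy":103,"dz":0,"wx":0,"wy":0,"wz":0}]'
python3 - <<'E'
from h import *
import cv2,pickle
im=capture('wrist'); c=calibration('wrist'); pickle.dump(c,open('w4.pkl','wb')); cv2.imwrite('pics/w4.png',im)
for n,X in dict(grip=(.608,-.261,.02),tip=(.71,-.261,.02),hinge=(.508,-.261,.02)).items(): print(n,proj(c,X))
E
```

```text
time: 5.9
eef_pos: [0.5986, 0.0401, 0.282]
tool_rot: [3.141, -0.0, -0.002]
contact_force: [-0.2, 0.0, -3.0]
opening: 0.323
grasp_force: 59.5
time: 6.7
eef_pos: [0.5995, -0.0599, 0.2823]
tool_rot: [-3.141, -0.001, 0.0]
contact_force: [-0.5, 0.6, -3.3]
opening: 0.323
grasp_force: 59.5
grip (np.float64(491.97999979790484), np.float64(192.6021324869606))
tip (np.float64(507.37676327823556), np.float64(95.59189394941455))
hinge (np.float64(479.09349720787225), np.float64(273.7959945457489))
```

```bash
python3 -m crank '[{"dx":0,"dy":0,"dz":12,"wx":0,"wy":0,"wz":0},{"dx":0,"dy":0,"dz":35,"wx":0,"wy":0,"wz":0},{"dx":0,"dy":0,"dz":60,"wx":0,"wy":0,"wz":0},{"dx":0,"dy":0,"dz":85,"wx":0,"wy":0,"wz":0},{"dx":0,"dy":0,"dz":110,"wx":0,"wy":0,"wz":0},{"dx":0,"dy":0,"dz":130,"wx":0,"wy":0,"wz":0},{"dx":0,"dy":0,"dz":141,"wx":0,"wy":0,"wz":0},{"dx":0,"dy":0,"dz":144,"wx":0,"wy":0,"wz":0}]'
python3 -m crank '[{"dx":0,"dy":0,"dz":1,"wx":0,"wy":0,"wz":0},{"dx":0,"dy":0,"dz":2,"wx":0,"wy":0,"wz":0},{"dx":0,"dy":0,"dz":3,"wx":0,"wy":0,"wz":0},{"dx":0,"dy":0,"dz":4,"wx":0,"wy":0,"wz":0},{"dx":0,"dy":0,"dz":5,"wx":0,"wy":0,"wz":0},{"dx":0,"dy":0,"dz":5.5,"wx":0,"wy":0,"wz":0},{"dx":0,"dy":0,"dz":5.5,"wx":0,"wy":0,"wz":0},{"dx":0,"dy":0,"dz":5.5,"wx":0,"wy":0,"wz":0}]'
```

```text
time: 7.55
eef_pos: [0.5984, -0.0599, 0.1364]
tool_rot: [-3.141, -0.002, 0.005]
contact_force: [-0.8, 0.0, -3.0]
opening: 0.318
grasp_force: 59.5
time: 8.35
eef_pos: [0.5996, -0.0607, 0.1331]
tool_rot: [3.142, 0.001, 0.001]
contact_force: [-1.5, -0.2, -0.5]
opening: 0.323
grasp_force: 59.7
```

```bash
python3 -m crank '[{"dx":0,"dy":0,"dz":0.5,"wx":0,"wy":0,"wz":0},{"dx":0,"dy":0,"dz":1,"wx":0,"wy":0,"wz":0},{"dx":0,"dy":0,"dz":1,"wx":0,"wy":0,"wz":0},{"dx":0,"dy":0,"dz":1,"wx":0,"wy":0,"wz":0},{"dx":0,"dy":0,"dz":1,"wx":0,"wy":0,"wz":0},{"dx":0,"dy":0,"dz":1,"wx":0,"wy":0,"wz":0},{"dx":0,"dy":0,"dz":1,"wx":0,"wy":0,"wz":0},{"dx":0,"dy":0,"dz":1,"wx":0,"wy":0,"wz":0}]'
python3 -m crank '[{"dx":0,"dy":0,"dz":0,"wx":0,"wy":0,"wz":0},{"dx":0,"dy":0,"dz":0,"wx":0,"wy":0,"wz":0},{"dx":0,"dy":0,"dz":0,"wx":0,"wy":0,"wz":0},{"dx":0,"dy":0,"dz":0,"wx":0,"wy":0,"wz":0},{"dx":0,"dy":0,"dz":0,"wx":0,"wy":0,"wz":0},{"dx":0,"dy":0,"dz":0,"wx":0,"wy":0,"wz":0},{"dx":0,"dy":0,"dz":0,"wx":0,"wy":0,"wz":0},{"dx":0,"dy":0,"dz":0,"wx":0,"wy":0,"wz":0}]' 1
```

```text
time: 9.15
eef_pos: [0.5997, -0.0606, 0.1331]
tool_rot: [3.141, 0.001, 0.001]
contact_force: [-2.9, 0.2, 6.1]
opening: 0.318
grasp_force: 60.5
time: 9.95
eef_pos: [0.5996, -0.0606, 0.1318]
tool_rot: [-3.142, -0.001, 0.0]
contact_force: [0.1, 0.2, -0.1]
opening: 1.003
grasp_force: 0.0
```

The dome stands released. I'll rise and go over the tongs.

```bash
python3 -m crank '[{"dx":0,"dy":0,"dz":-15,"wx":0,"wy":0,"wz":0},{"dx":0,"dy":0,"dz":-40,"wx":0,"wy":0,"wz":0},{"dx":0,"dy":0,"dz":-75,"wx":0,"wy":0,"wz":0},{"dx":0,"dy":20,"dz":-100,"wx":0,"wy":0,"wz":0},{"dx":0,"dy":55,"dz":-110,"wx":0,"wy":0,"wz":0},{"dx":0,"dy":95,"dz":-110,"wx":0,"wy":0,"wz":0},{"dx":0,"dy":130,"dz":-110,"wx":0,"wy":0,"wz":0},{"dx":0,"dy":165,"dz":-110,"wx":0,"wy":0,"wz":0}]'
python3 -m crank '[{"dx":0,"dy":25,"dz":0,"wx":0,"wy":0,"wz":0},{"dx":0,"dy":36,"dz":0,"wx":0,"wy":0,"wz":0},{"dx":0,"dy":36,"dz":0,"wx":0,"wy":0,"wz":0},{"dx":0,"dy":36,"dz":0,"wx":0,"wy":0,"wz":0},{"dx":0,"dy":36,"dz":0,"wx":0,"wy":0,"wz":0},{"dx":0,"dy":36,"dz":0,"wx":0,"wy":0,"wz":0},{"dx":0,"dy":36,"dz":0,"wx":0,"wy":0,"wz":0},{"dx":0,"dy":36,"dz":0,"wx":0,"wy":0,"wz":0}]'
python3 - <<'E'
from h import *
import cv2,pickle
c=calibration('wrist'); im=capture('wrist'); pickle.dump(c,open('w5.pkl','wb')); cv2.imwrite('pics/w5.png',im)
for n,X in dict(grip=(.608,-.261,.02),tip=(.71,-.261,.02),hinge=(.508,-.261,.02)).items(): print(n,proj(c,X))
E
```

```text
time: 10.75
eef_pos: [0.5995, -0.227, 0.2421]
tool_rot: [3.141, 0.001, 0.001]
contact_force: [0.3, -0.4, 0.4]
opening: 0.998
grasp_force: 0.0
time: 11.55
eef_pos: [0.5998, -0.2609, 0.2419]
tool_rot: [-3.142, -0.002, -0.0]
contact_force: [0.0, -0.5, 0.7]
opening: 1.001
grasp_force: 0.0
grip (np.float64(314.4385715682876), np.float64(199.7693878077012))
tip (np.float64(314.4824260146964), np.float64(91.85685544475845))
hinge (np.float64(314.40249329317805), np.float64(288.5471138805647))
```

View pics/w5.png

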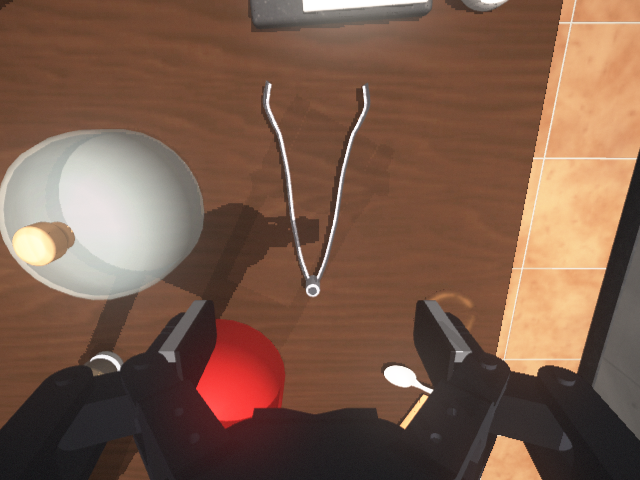

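The tongs' hinge is at (312.5,289) and the jaw tips at (267.5,83) and (364,87). The dome stands at left, clear of the tongs.

Run:
```python
from h import *
import pickle
c=pickle.load(open('w5.pkl','rb')); ct=calibration('top')
for c,P in((c,[(312.5,289),(267.5,83),(364,87)]),(ct,[(441.5,251.2),(421.75,169),(458.75,170)])):
    p=[ray(c,u,v,.026) for u,v in P]
    m=(p[1]+p[2])/2; d=m-p[0]
    print(np.round(p,4).tolist(), 'len',np.linalg.norm(d),'yaw',np.degrees(np.arctan2(d[1],d[0])),'grip',p[0]+d/np.linalg.norm(d)*.1, m-d/np.linalg.norm(d)*.111)
cs=ct
for z in(.112,):print('brioche head top',ray(cs,261.75,222.75,z))
```

```text
[[0.5104, -0.2589, 0.026], [0.7169, -0.2183, 0.026], [0.7136, -0.3062, 0.026]] len 0.20484083481545975 yaw -0.9232989912831426 grip [ 0.61037953 -0.26053723  0.026     ] [ 0.60422117 -0.26043798  0.026     ]
[[0.5074, -0.2602, 0.026], [0.712, -0.2149, 0.026], [0.7092, -0.3073, 0.026]] len 0.20317597289313982 yaw -0.24581732453610722 grip [ 0.60741074 -0.26063388  0.026     ] [ 0.59958679 -0.26060031  0.026     ]
brioche head top [0.57350548 0.17525438 0.112     ]
```

```bash
python3 -m crank '[{"dx":3,"dy":0,"dz":25,"wx":0,"wy":0,"wz":0.7},{"dx":6,"dy":0,"dz":60,"wx":0,"wy":0,"wz":0.7},{"dx":6,"dy":0,"dz":100,"wx":0,"wy":0,"wz":0.7},{"dx":6,"dy":0,"dz":140,"wx":0,"wy":0,"wz":0.7},{"dx":6,"dy":0,"dz":175,"wx":0,"wy":0,"wz":0.7},{"dx":6,"dy":0,"dz":200,"wx":0,"wy":0,"wz":0.7},{"dx":6,"dy":0,"dz":213,"wx":0,"wy":0,"wz":0.7},{"dx":6,"dy":0,"dz":218,"wx":0,"wy":0,"wz":0.7}]'
python3 -m crank '[{"dx":0,"dy":0,"dz":0,"wx":0,"wy":0,"wz":0},{"dx":0,"dy":0,"dz":0,"wx":0,"wy":0,"wz":0},{"dx":0,"dy":0,"dz":0,"wx":0,"wy":0,"wz":0},{"dx":0,"dy":0,"dz":0,"wx":0,"wy":0,"wz":0},{"dx":0,"dy":0,"dz":0,"wx":0,"wy":0,"wz":0},{"dx":0,"dy":0,"dz":0,"wx":0,"wy":0,"wz":0},{"dx":0,"dy":0,"dz":0,"wx":0,"wy":0,"wz":0},{"dx":0,"dy":0,"dz":0,"wx":0,"wy":0,"wz":0}]' 0.53
```

```text
time: 12.4
eef_pos: [0.605, -0.2612, 0.0223]
tool_rot: [-3.14, 0.019, 0.003]
contact_force: [-0.9, 0.5, 0.6]
opening: 1.002
grasp_force: 0.0
time: 13.2
eef_pos: [0.6077, -0.2625, 0.0268]
tool_rot: [3.139, -0.018, 0.008]
contact_force: [-0.7, 1.1, 6.4]
opening: 0.531
grasp_force: 7.9
```

```bash
python3 -m crank '[{"dx":0,"dy":0,"dz":-3,"wx":0,"wy":0,"wz":0},{"dx":0,"dy":0,"dz":-8,"wx":0,"wy":0,"wz":0},{"dx":0,"dy":0,"dz":-16,"wx":0,"wy":0,"wz":0},{"dx":0,"dy":0,"dz":-26,"wx":0,"wy":0,"wz":0},{"dx":0,"dy":0,"dz":-36,"wx":0,"wy":0,"wz":0},{"dx":0,"dy":0,"dz":-44,"wx":0,"wy":0,"wz":0},{"dx":0,"dy":0,"dz":-48,"wx":0,"wy":0,"wz":0},{"dx":0,"dy":0,"dz":-50,"wx":0,"wy":0,"wz":0}]'
python3 - <<'E'
from h import *
import cv2,pickle
c=calibration('wrist'); im=capture('wrist'); pickle.dump(c,open('w6.pkl','wb')); 
s=capture('scene')[120:320,260:500]
o=np.zeros((480,800,3),np.uint8); o[:,:520]=im[:,80:600]; o[:233,520:]=cv2.resize(s,(280,233)); cv2.imwrite('pics/w6.png',o)
E
```

```text
time: 14.0
eef_pos: [0.6059, -0.2617, 0.0746]
tool_rot: [3.141, -0.019, 0.001]
contact_force: [-0.2, -0.2, -1.9]
opening: 0.53
grasp_force: 6.2
```

View pics/w6.png

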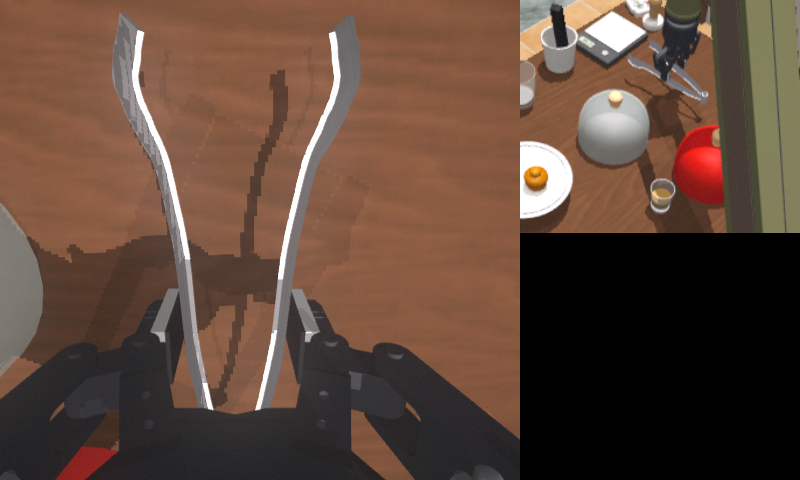

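The tongs hang level in the gripper, with inner jaw tips at full-image px (220,30) and (413,32). I'll work out the jaw offset in the tool frame.

Run:
```python
from h import *
import pickle
c=pickle.load(open('w6.pkl','rb')); t=np.array([.6059,-.2617,.0746])
print(c['fx'])
for z in(-.005,0,.005):
    a=ray(c,220,30,t[2]+z)-t; b=ray(c,413,32,t[2]+z)-t
    print(z,a.round(4),b.round(4),'gap',np.linalg.norm(a-b).round(4),'mid',((a+b)/2).round(4))
ct=calibration('top')
```

```text
342.85226893580267
-0.005 [ 0.1091  0.0296 -0.005 ] [ 0.1078 -0.0344 -0.005 ] gap 0.064 mid [ 0.1084 -0.0024 -0.005 ]
0 [0.1079 0.0284 0.    ] [ 0.1066 -0.0331 -0.    ] gap 0.0615 mid [ 0.1072 -0.0024 -0.    ]
0.005 [0.1067 0.0272 0.005 ] [ 0.1054 -0.0318  0.005 ] gap 0.059 mid [ 0.106  -0.0023  0.005 ]
```

```bash
python3 -m crank '[{"dx":0,"dy":0,"dz":-10,"wx":0,"wy":0,"wz":0},{"dx":-5,"dy":0,"dz":-30,"wx":0,"wy":0,"wz":0},{"dx":-12,"dy":0,"dz":-55,"wx":0,"wy":0,"wz":0},{"dx":-20,"dy":0,"dz":-80,"wx":0,"wy":0,"wz":0},{"dx":-28,"dy":-8,"dz":-105,"wx":0,"wy":0,"wz":0},{"dx":-36,"dy":-22,"dz":-130,"wx":0,"wy":0,"wz":0},{"dx":-44,"dy":-42,"dz":-148,"wx":0,"wy":0,"wz":0},{"dx":-52,"dy":-65,"dz":-155,"wx":0,"wy":0,"wz":0}]'
python3 -m crank '[{"dx":-6,"dy":-27,"dz":0,"wx":0,"wy":0,"wz":0},{"dx":-12,"dy":-55,"dz":0,"wx":0,"wy":0,"wz":0},{"dx":-18,"dy":-84,"dz":0,"wx":0,"wy":0,"wz":0},{"dx":-24,"dy":-114,"dz":0,"wx":0,"wy":0,"wz":0},{"dx":-30,"dy":-144,"dz":0,"wx":0,"wy":0,"wz":0},{"dx":-36,"dy":-174,"dz":0,"wx":0,"wy":0,"wz":0},{"dx":-42,"dy":-204,"dz":0,"wx":0,"wy":0,"wz":0},{"dx":-48,"dy":-234,"dz":0,"wx":0,"wy":0,"wz":0}]'
python3 -m crank '[{"dx":-5,"dy":-30,"dz":0,"wx":0,"wy":0,"wz":0},{"dx":-10,"dy":-58,"dz":0,"wx":0,"wy":0,"wz":0},{"dx":-15,"dy":-84,"dz":0,"wx":0,"wy":0,"wz":0},{"dx":-19,"dy":-106,"dz":0,"wx":0,"wy":0,"wz":0},{"dx":-22,"dy":-124,"dz":0,"wx":0,"wy":0,"wz":0},{"dx":-22,"dy":-134,"dz":0,"wx":0,"wy":0,"wz":0},{"dx":-22,"dy":-139,"dz":0,"wx":0,"wy":0,"wz":0},{"dx":-22,"dy":-139,"dz":0,"wx":0,"wy":0,"wz":0}]'
python3 -m crank '[{"dx":0,"dy":0,"dz":15,"wx":0,"wy":0,"wz":0},{"dx":0,"dy":0,"dz":35,"wx":0,"wy":0,"wz":0},{"dx":0,"dy":0,"dz":50,"wx":0,"wy":0,"wz":0},{"dx":0,"dy":0,"dz":56,"wx":0,"wy":0,"wz":0},{"dx":0,"dy":0,"dz":58,"wx":0,"wy":0,"wz":0},{"dx":0,"dy":0,"dz":58,"wx":0,"wy":0,"wz":0},{"dx":0,"dy":0,"dz":58,"wx":0,"wy":0,"wz":0},{"dx":0,"dy":0,"dz":58,"wx":0,"wy":0,"wz":0}]'
python3 - <<'E'
from h import *
import cv2,pickle
c=calibration('wrist'); im=capture('wrist'); pickle.dump(c,open('w7.pkl','wb')); cv2.imwrite('pics/w7.png',im)
print(env.read_state()['eef_pos'],proj(c,(.578,.176,.112)))
E
```

```text
time: 14.9
eef_pos: [0.5551, -0.1963, 0.2315]
tool_rot: [3.14, -0.02, 0.006]
contact_force: [0.5, 0.3, -1.1]
opening: 0.532
grasp_force: 6.2
time: 15.7
eef_pos: [0.5086, 0.0397, 0.2292]
tool_rot: [-3.141, 0.019, -0.0]
contact_force: [0.6, 0.0, -1.2]
opening: 0.533
grasp_force: 6.2
time: 16.5
eef_pos: [0.489, 0.1779, 0.2289]
tool_rot: [3.141, -0.018, 0.0]
contact_force: [-1.0, -0.1, -0.3]
opening: 0.533
grasp_force: 6.2
time: 17.3
eef_pos: [0.4894, 0.1779, 0.1716]
tool_rot: [-3.141, 0.019, -0.003]
contact_force: [0.1, 0.5, -1.1]
opening: 0.531
grasp_force: 6.2
[0.48932423 0.1779174  0.17149688] (np.float64(315.55397290043686), np.float64(105.80070147131968))
```

View pics/w7.png

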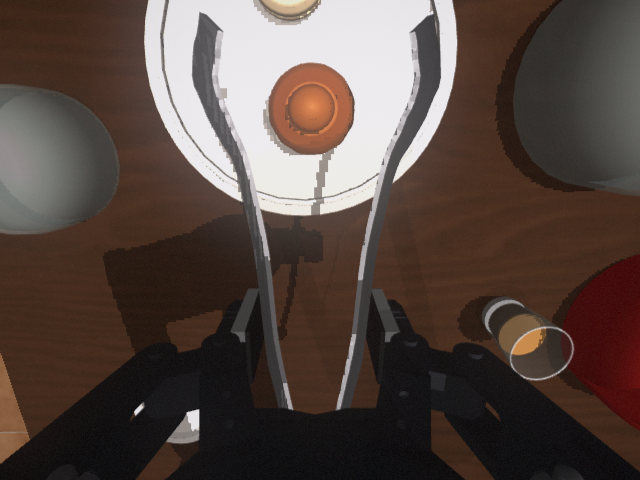

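The brioche's widest circle is centred at (311,109) and its head at (311,107), between the jaws. The jaw tips are still at (220,30) and (413,32), so the tongs haven't slipped.

Run:
```python
from h import *
import pickle
c=pickle.load(open('w7.pkl','rb')); t=np.array([.4893,.1779,.1715])
b=ray(c,311,109,.086); h=ray(c,311,107,.110); print(b,h)
b2=(b+h)/2; b2[2]=0
jaw=t+np.array([.089,-.002,0]); print('shift world mm',(b2-jaw)*1000)
```

```text
[0.57789223 0.17856014 0.086     ] [0.57758215 0.17830871 0.11      ]
shift world mm [  -0.56281091    2.53442238 -171.5       ]
```

```bash
python3 -m crank '[{"dx":0,"dy":-2.5,"dz":5,"wx":0,"wy":0,"wz":0},{"dx":0,"dy":-2.5,"dz":15,"wx":0,"wy":0,"wz":0},{"dx":0,"dy":-2.5,"dz":28,"wx":0,"wy":0,"wz":0},{"dx":0,"dy":-2.5,"dz":42,"wx":0,"wy":0,"wz":0},{"dx":0,"dy":-2.5,"dz":55,"wx":0,"wy":0,"wz":0},{"dx":0,"dy":-2.5,"dz":65,"wx":0,"wy":0,"wz":0},{"dx":0,"dy":-2.5,"dz":71,"wx":0,"wy":0,"wz":0},{"dx":0,"dy":-2.5,"dz":73,"wx":0,"wy":0,"wz":0}]'
python3 - <<'E'
from h import *
import cv2
s=capture('scene')[180:320,200:360]; w=capture('wrist')
o=np.zeros((420,800,3),np.uint8); o[:,:480]=cv2.resize(s,(480,420)); o[:240,480:]=cv2.resize(w,(320,240)); cv2.imwrite('pics/w8.png',o)
E
```

```text
time: 18.15
eef_pos: [0.4884, 0.1802, 0.0969]
tool_rot: [3.141, -0.018, -0.002]
contact_force: [-0.8, 0.5, -0.5]
opening: 0.534
grasp_force: 6.2
```

View pics/w8.png

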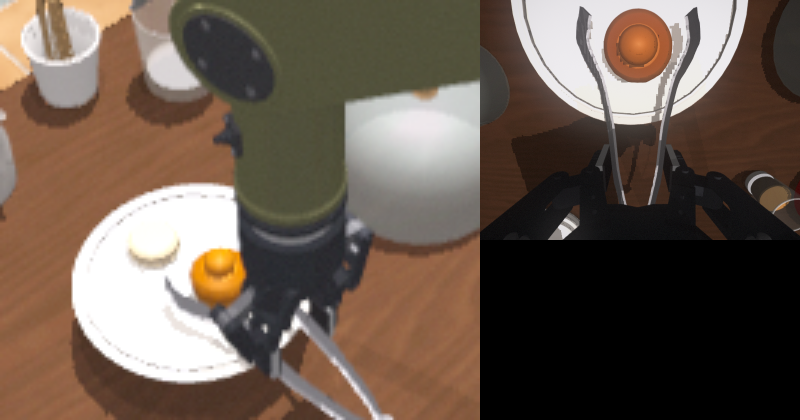

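The brioche sits centred between the jaws, with its centre at about full-image (316,90). I'll get an exact value by colour segmentation.

```bash
cat > seg.py <<'E'
from h import *
import cv2
def brioche(name='wrist',box=None):
    c=calibration(name); im=capture(name)
    h=cv2.cvtColor(im,cv2.COLOR_BGR2HSV); m=cv2.inRange(h,(3,110,60),(22,255,255))
    if box: 
        k=np.zeros_like(m); k[box[1]:box[3],box[0]:box[2]]=1; m*=k
    n,l,s,ce=cv2.connectedComponentsWithStats(m)
    return c,sorted([tuple(s[i]) for i in range(1,n) if s[i][4]>60],key=lambda a:-a[4])[:4]
E
python3 - <<'E'
from seg import *
c,s=brioche(box=(180,0,440,180)); t=env.read_state()['eef_pos']; print(s,t)
x,y,w,h,a=s[0]; print('bri',ray(c,x+w/2,y+h/2,.086)-t)
E
```

```text
[(np.int32(249), np.int32(19), np.int32(135), np.int32(146), np.int32(15436))] [0.48912616 0.18039133 0.09794009]
bri [ 0.09007906 -0.00221279 -0.01194009]
```

```bash
Z='skip'; python3 -m crank '[{"dx":0,"dy":0,"dz":0,"wx":0,"wy":0,"wz":0},{"dx":0,"dy":0,"dz":0,"wx":0,"wy":0,"wz":0},{"dx":0,"dy":0,"dz":0,"wx":0,"wy":0,"wz":0},{"dx":0,"dy":0,"dz":0,"wx":0,"wy":0,"wz":0},{"dx":0,"dy":0,"dz":0,"wx":0,"wy":0,"wz":0},{"dx":0,"dy":0,"dz":0,"wx":0,"wy":0,"wz":0},{"dx":0,"dy":0,"dz":0,"wx":0,"wy":0,"wz":0},{"dx":0,"dy":0,"dz":0,"wx":0,"wy":0,"wz":0}]' 0.41
python3 -m crank '[{"dx":0,"dy":0,"dz":0,"wx":0,"wy":0,"wz":0},{"dx":0,"dy":0,"dz":0,"wx":0,"wy":0,"wz":0},{"dx":0,"dy":0,"dz":0,"wx":0,"wy":0,"wz":0},{"dx":0,"dy":0,"dz":0,"wx":0,"wy":0,"wz":0},{"dx":0,"dy":0,"dz":0,"wx":0,"wy":0,"wz":0},{"dx":0,"dy":0,"dz":0,"wx":0,"wy":0,"wz":0},{"dx":0,"dy":0,"dz":0,"wx":0,"wy":0,"wz":0},{"dx":0,"dy":0,"dz":0,"wx":0,"wy":0,"wz":0}]' 0.38
```

```text
time: 19.1
eef_pos: [0.4889, 0.1803, 0.0978]
tool_rot: [3.142, -0.019, -0.0]
contact_force: [-0.6, 0.1, -0.5]
opening: 0.412
grasp_force: 8.2
time: 19.9
eef_pos: [0.4889, 0.1803, 0.0978]
tool_rot: [-3.142, 0.019, -0.0]
contact_force: [-0.8, 0.2, -1.8]
opening: 0.385
grasp_force: 14.2
```

```bash
python3 -m crank '[{"dx":0,"dy":0,"dz":0,"wx":0,"wy":0,"wz":0},{"dx":0,"dy":0,"dz":0,"wx":0,"wy":0,"wz":0},{"dx":0,"dy":0,"dz":0,"wx":0,"wy":0,"wz":0},{"dx":0,"dy":0,"dz":0,"wx":0,"wy":0,"wz":0},{"dx":0,"dy":0,"dz":0,"wx":0,"wy":0,"wz":0},{"dx":0,"dy":0,"dz":0,"wx":0,"wy":0,"wz":0},{"dx":0,"dy":0,"dz":0,"wx":0,"wy":0,"wz":0},{"dx":0,"dy":0,"dz":0,"wx":0,"wy":0,"wz":0}]' 0.365
```

```text
time: 20.7
eef_pos: [0.4889, 0.1803, 0.0978]
tool_rot: [-3.142, 0.019, -0.0]
contact_force: [0.2, -0.5, 0.0]
opening: 0.372
grasp_force: 34.0
```

34 N is mid-range, so I lift.

```bash
python3 -m crank '[{"dx":0,"dy":0,"dz":-2,"wx":0,"wy":0,"wz":0},{"dx":0,"dy":0,"dz":-5,"wx":0,"wy":0,"wz":0},{"dx":0,"dy":0,"dz":-10,"wx":0,"wy":0,"wz":0},{"dx":0,"dy":0,"dz":-16,"wx":0,"wy":0,"wz":0},{"dx":0,"dy":0,"dz":-24,"wx":0,"wy":0,"wz":0},{"dx":0,"dy":0,"dz":-32,"wx":0,"wy":0,"wz":0},{"dx":0,"dy":0,"dz":-38,"wx":0,"wy":0,"wz":0},{"dx":0,"dy":0,"dz":-40,"wx":0,"wy":0,"wz":0}]'
python3 - <<'E'
from seg import *
c,s=brioche(box=(180,0,440,180)); t=env.read_state()['eef_pos']; print(s,t)
x,y,w,h,a=s[0]; print('bri',ray(c,x+w/2,y+h/2,t[2]-.012)-t)
E
```

```text
time: 21.5
eef_pos: [0.4895, 0.1805, 0.1389]
tool_rot: [-3.141, 0.019, -0.003]
contact_force: [0.8, 0.0, -0.9]
opening: 0.373
grasp_force: 34.0
[(np.int32(250), np.int32(21), np.int32(134), np.int32(145), np.int32(15352))] [0.48938909 0.18046004 0.13882313]
bri [ 0.09000251 -0.00230496 -0.012     ]
```

The brioche keeps its place in the wrist view, so it is rising with the tongs. I'll lift the rest of the way.

```bash
python3 -m crank '[{"dx":0,"dy":0,"dz":-4,"wx":0,"wy":0,"wz":0},{"dx":0,"dy":0,"dz":-14,"wx":0,"wy":0,"wz":0},{"dx":0,"dy":0,"dz":-28,"wx":0,"wy":0,"wz":0},{"dx":0,"dy":0,"dz":-43,"wx":0,"wy":0,"wz":0},{"dx":0,"dy":0,"dz":-57,"wx":0,"wy":0,"wz":0},{"dx":0,"dy":0,"dz":-67,"wx":0,"wy":0,"wz":0},{"dx":0,"dy":0,"dz":-73,"wx":0,"wy":0,"wz":0},{"dx":0,"dy":0,"dz":-75,"wx":0,"wy":0,"wz":0}]'
python3 -m crank '[{"dx":0,"dy":0,"dz":0,"wx":0,"wy":0,"wz":0},{"dx":0,"dy":0,"dz":0,"wx":0,"wy":0,"wz":0},{"dx":0,"dy":0,"dz":0,"wx":0,"wy":0,"wz":0},{"dx":0,"dy":0,"dz":0,"wx":0,"wy":0,"wz":0},{"dx":0,"dy":0,"dz":0,"wx":0,"wy":0,"wz":0},{"dx":0,"dy":0,"dz":0,"wx":0,"wy":0,"wz":0},{"dx":0,"dy":0,"dz":0,"wx":0,"wy":0,"wz":0},{"dx":0,"dy":0,"dz":0,"wx":0,"wy":0,"wz":0}]'
python3 - <<'E'
from seg import *
c,s=brioche(box=(180,0,440,180)); t=env.read_state()['eef_pos']; print(s,t)
ct,st=brioche('scene',(200,150,330,330)); print('scene',st)
for z in (.06,.175,.185): print(z,proj(ct,(.579,.178,z+.026)))
E
```

```text
time: 22.35
eef_pos: [0.4891, 0.1804, 0.2135]
tool_rot: [-3.141, 0.019, -0.002]
contact_force: [-0.2, 0.3, -1.2]
opening: 0.371
grasp_force: 34.0
time: 23.15
eef_pos: [0.4889, 0.1803, 0.2128]
tool_rot: [3.142, -0.019, 0.0]
contact_force: [-0.3, -0.9, -1.5]
opening: 0.372
grasp_force: 34.0
[(np.int32(250), np.int32(20), np.int32(134), np.int32(146), np.int32(15413)), (np.int32(414), np.int32(138), np.int32(26), np.int32(42), np.int32(426))] [0.48890074 0.18033039 0.21280874]
scene [(np.int32(200), np.int32(175), np.int32(130), np.int32(155), np.int32(8274)), (np.int32(315), np.int32(172), np.int32(15), np.int32(35), np.int32(417)), (np.int32(309), np.int32(248), np.int32(21), np.int32(39), np.int32(408)), (np.int32(211), np.int32(171), np.int32(13), np.int32(29), np.int32(117))]
0.06 (np.float64(272.45018060120134), np.float64(270.73938798576114))
0.175 (np.float64(269.82956773401264), np.float64(239.18863100195185))
0.185 (np.float64(269.5838572638067), np.float64(236.2304102624794))
```

```bash
python3 -c "
from bench import env
print(env.sign_off())"
```

```text
the job is handed in; nothing more can be done
None
```

The dome is standing upright on the table. I handed the job in at about 23 s with the brioche held in the tongs (34 N grip), raised 115 mm from its place on the stand; no verdict came back.

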